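# Air reading on the bench photometer at the third filter

### The arm

A 6-joint arm with a two-finger parallel gripper is mounted at the origin on a cart in front of the work surface, level with it; the furniture and walls round the work are solid. World frame = base frame: x ahead of the robot, y to its left, z up, the work surface at z = 0. Lengths are in mm, angles in degrees, forces in N, time in s.
With the tool pointing down it reaches from about 350 to 850 mm from the base axis. Payload 8.1 kg.
Tool frame: the origin (TCP) lies between the finger pads; the fingertips stand 22 mm ahead of it and the grasp point (between the pads) lies 3 mm ahead of it; z points along the fingers, y is the line along which they close (so a half turn about z gives the same grasp; the last joint's range is limited). The gripper opens to 85 mm and grips with 20 to 120 N. Pads are 22 mm wide; open, the fingers measure 114 mm over their backs; the gripper's body (76 mm by 85 mm) begins 54 mm behind the grasp point. The pads swing forward as they close: fully open they stand 13 mm farther back than shut.
Start: joints at [-70.726, 7.471, 85.268, -0, 87.261, -4.893], TCP at [245.662, -547.408, 253.292] pointing down, gripper open.
Joint ranges: [-169.43, 169.43], [-51.17, 129.36], [1.28, 143.12], [-76.62, 256.62], [0, 156.53], [-152.29, 152.29]. Speed limits (degrees/s): [136.94, 136.94, 159.86, 180, 180, 180].

### API

Orientations are given as [roll, pitch, yaw] about the fixed x, y, z axes, in that order (R = Rz(yaw) Ry(pitch) Rx(roll)).
In Python, from bench import r, vision gives the robot as it stands.
- The arm moves only by the tool step_arm, never from a script. Its argument "targets" is a list that holds one entry, the list of rows, each a list of 6 numbers: the shift along the world's x, y, z in mm, then the turn, a rotation vector about the world's x, y, z in rad. In form: [[[x, y, z, rx, ry, rz], ...]]. A call has 1 to 12 rows; each row is the pose to reach, as a shift and turn from the pose commanded when the call began; what a row does not reach only later rows make up. A row lasts 1/12 s, in which the tool goes at most 41.7 mm and 7.16 degrees, less where a joint would pass 70% of its speed; a pose out of reach is approached as far as the arm can. A call with a gripper value outside its range is refused whole. "fingers" is the gripper's target within -1 to 1 (shut at 1, half-way at 0, fully open at -1), set as the call begins (left out, the last holds). The fingers move at their own pace and stop on an object; "newtons" is the grip in N (left out, the last holds). Time passes only in rows, so rows that repeat a pose let the fingers close. It gives the time, the measured TCP pose, the force, the opening and the grip force at its end, in the units of the state.
- r.sense(): the state, without advancing time (a new reading comes with each control period).
- vision.snapshot(name): name is "scene" or "top" or "wrist"; returns a dict with "img" (420x560x3 uint8, blue, green, red), "mtx" (3x3 intrinsics, pixels), "D" ([k1, k2, p1, p2, k3] as OpenCV has them; the pictures are not rectified), "eye" and "attitude" of the camera in the world. Camera axes: x right, y up, looking along -z (the intrinsics and any distortion apply to the point x, -y, -z); pixel columns grow to the right and rows downward; lengths in mm; the calibration is good to about 2 mm. A picture is of the moment at which its call begins. There is no depth.
- r.hand_in(): hands the job in; it is judged then, once.
The state is a dict: "time": time; "joint_pos": joint angles; "qd": joint speeds; "joint_efforts": joint torques, N m; "tool_pos": TCP position; "tcp_rot": TCP orientation; "ft_force": force on the tool from outside, world axes, zero at the start; "wrist_torque": the same for the moment, N m; "finger_gap": finger opening in mm; "grip_force": force on a finger pad.
Only numpy, scipy, OpenCV 4.12 (cv2) and the standard library are available. Lean on these libraries where they do the work, as an engineer would, in place of code of your own. Each camera call takes 0.05 s, during which the arm holds its last target. There are 200 camera calls.

### The job

Take an air reading on the bench photometer: pull the pump lever toward the front as far as it goes, then ease it back to rest slowly, over about three seconds and without letting it fly, so that air is drawn steadily through the cell. Then, leaving the lever at rest, grip the bar of the filter dial on top, turn it clockwise from the dark stop three clicks to the third filter, and finish holding it there, because the dial springs back to dark if let go; do not run on to the fourth stop, which is the open beam. Leave the small round zero knob and the other things on the bench as they are.

Things in the scene. Friction and masses are not known exactly. Their poses are not given: they have to be found in the camera images.
- photometer: Bench filter photometer, fixed: white housing 206 wide, flat top at 115 mm, sloping display panel in front, on a dark base plate 230 (x) x 330 (y) mm; on the plate's right end a hand pump (lying aluminium barrel, upright steel lever with a black bar grip). Origin: centre of the plate's underside, on the bench; x from front to back (roughly away from the robot), y to its left, z up.
- lever_grip (a point): Middle of the lever's grip: a round black bar, 20 mm thick and 58 mm long, level along the photometer's y, sticking out to the right from the top of the lever; 150 mm from the pivot axis, at y = -149 mm in the photometer's frame and about 170 mm above the bench at rest. The stem's steel eye, 18 mm wide, is 37 mm to its left (centre to centre); the grip is free front, back and above.
- lever_pivot (a point): Pivot of the pump lever, fixed at (-50, -112, 32) mm in the photometer's frame. Its axis runs along the photometer's y: the grip moves in the photometer's x-z plane on a 150 mm circle round this point.
- pump_lever (a joint): Lever angle, rad: 0 at rest, leaning 0.40 from upright toward the photometer's back; grows as it is pulled to the front; 0.90 at the front stop, leaning 0.50 forward. Spring at the grip 3 N at rest, 7 N at the front stop; an air damper adds 4 N per rad/s. Let go from the front stop it flies back at nearly 2 rad/s; about 0.3 rad/s is right, over 1 rad/s is flying.
- dial_turn (a joint): Dial angle, rad: 0 at the dark stop (start), grows clockwise from above. Click stops: filters at 0.40, 0.80, 1.20 (third), open beam 1.60; end of travel 1.70. Vertical axis at (-4, 62) mm in the photometer's frame. Return spring 0.13 to 0.17 N m; each click is a ripple of 0.10 N m on it, resisting more for half the way to the next stop, then less. It never stays by itself.
- filter_dial: Black bar grip of the dial, 50 long, 16 wide, 30 mm high, white line toward its pointing end, on a round skirt 62 mm across. Origin: on the dial's axis at the bar's underside, 125 mm above the bench. x along the bar to the pointing end, z up. At dark it points to the long white mark, 0.6 rad left of the photometer's x; the four round white marks clockwise of it are the other stops.
- zero_knob (a joint): Small round black zero knob, 22 mm in diameter, on the right of the sloping front panel, angle in rad; starts anywhere. Not part of the job.
- lab_timer: White square bench timer with three buttons, 64 x 64 x 18 mm, lying at the left front of the photometer; origin: centre of its underside. Bystander.
- marker_a: Marker pen, 17 x 135 x 16 mm, lying at the right front; origin: centre of its underside. Bystander.
- spare_stopper: Clear stopper, 31 mm in diameter, 33 mm high, left of the photometer; origin: centre of its underside. Bystander.
- cuvette_1: Glass cuvette, 12 x 12 x 45 mm, standing left of the photometer; origin: centre of its underside. Bystander.
- micropipette: Grey micropipette, 42 x 237 x 26 mm, lying at the left of the bench; origin: centre of its underside. Bystander.

How it is judged:
By the outcome, as a careful person would: the job done as asked, in the order asked, and still so for the second after the job is handed in, while the arm keeps its last pose, push and grip.
It also fails if it takes over 72 s, if anything falls off the work surface, if the arm or the gripper's body presses on something with over 40 N, if the wrist force passes 120 N, or if a joint passes its speed limit or range.

## Working session

There is one attempt and no reset: what is moved stays moved. The work goes in short steps, Python scripts to look and compute and a tool call to move; the robot and the scene stay as the last step left them, time stands still between calls to the robot, and variables do not carry over. Pictures are saved under pics/ and viewed, at most 10 in all, crops included, and the job is handed in when it is done.

Besides the shell and the picture viewer there is one more tool, called after "Request:" as a command line: name --argument value ..., lists and objects as JSON in quotes. step_arm: Moves the arm, as the interface text tells. Its arguments: {"type":"object","properties":{"targets":{"type":"array"},"fingers":{"type":"number"},"newtons":{"type":"number"}},"required":["targets"]}

```bash
mkdir -p pics
python3 - <<'E'
from bench import r, vision
import cv2,json
print(r.sense())
for n in ("scene","top"):
    s=vision.snapshot(n); cv2.imwrite(f"pics/{n}0.png",s["img"])
    print(n,{k:v for k,v in s.items() if k!="img"})
E
```

```text
{'time': 0.0, 'joint_pos': array([-7.07242522e+01,  7.51685879e+00,  8.53321737e+01, -6.49171284e-05,
        8.72612106e+01, -4.89425982e+00]), 'qd': array([-0.01227825,  0.04943791, -0.07680216,  0.07025949, -0.08444328,
        0.08116336]), 'joint_efforts': array([ 1.91993502e-05, -5.69393992e+01, -5.00558925e+01, -6.19837442e-05,
        1.49103825e-02,  3.26368513e-05]), 'tool_pos': array([ 245.50024272, -546.89470595,  252.19840572]), 'tcp_rot': array([-1.79890153e+02, -9.34102071e-03,  2.41700019e+01]), 'ft_force': array([0.53352226, 0.05239118, 0.1982429 ]), 'wrist_torque': array([-0.0439515 ,  0.02690062,  0.02682053]), 'grip_force': 0.0, 'finger_gap': 85.25020714562353}
scene {'mtx': array([[410.21748126,   0.        , 273.85237033],
       [  0.        , 410.21748126, 205.33478765],
       [  0.        ,   0.        ,   1.        ]]), 'D': array([-0.02396174,  0.        ,  0.        ,  0.        ,  0.        ]), 'eye': array([  46.35557952, 1017.9301597 ,  710.83261672]), 'attitude': array([  58.56374573,    0.63982521, -148.05467132])}
top {'mtx': array([[465.45219331,   0.        , 278.18512185],
       [  0.        , 465.45219331, 209.24820324],
       [  0.        ,   0.        ,   1.        ]]), 'D': array([-0.00591626,  0.        ,  0.        ,  0.        ,  0.        ]), 'eye': array([ 377.28290468,  188.80299768, 1314.48622876]), 'attitude': array([  9.10206142,   0.59849707, -89.41507784])}
```

View pics/scene0.png

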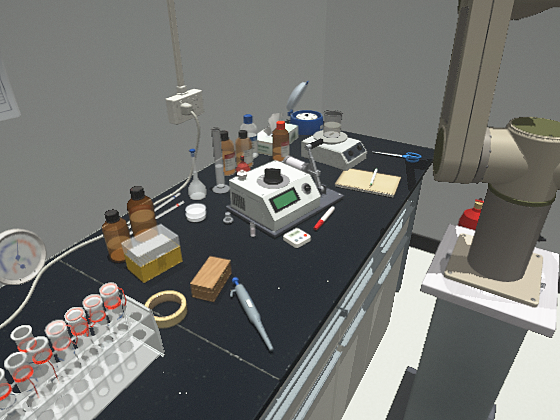

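View pics/top0.png

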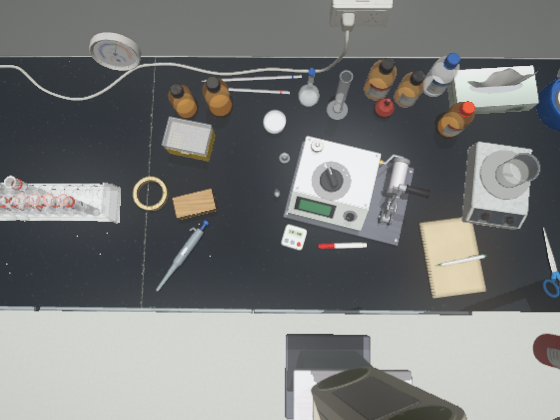

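The top view shows the photometer around pixel (350,190), with the dial at (330,180) and the lever grip at (417,191). I'll enlarge this area.

Run:
```python
import cv2
a=cv2.imread("pics/top0.png")[125:255,270:440]
cv2.imwrite("pics/c1.png",cv2.resize(a,None,fx=4.6,fy=4.6,interpolation=cv2.INTER_CUBIC))
```

```text
(no output)
```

View pics/c1.png

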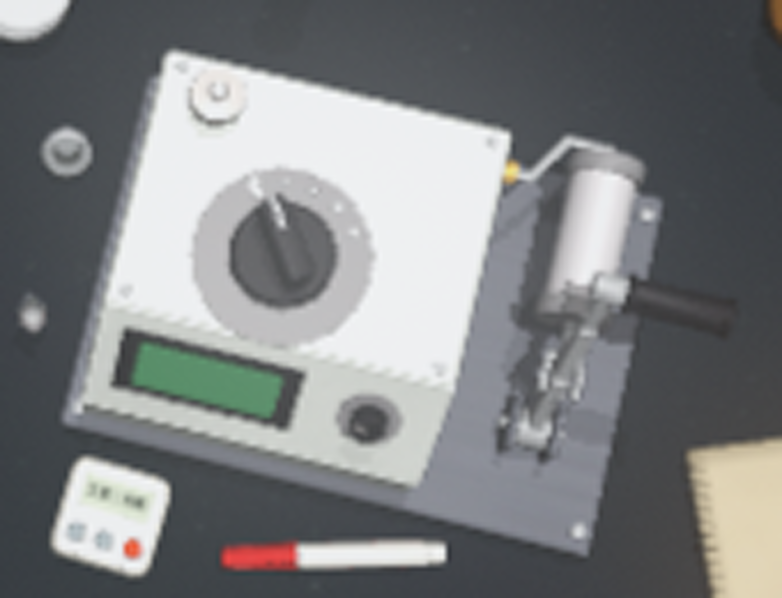

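```bash
cat > h.py <<'E'
import numpy as np, cv2
from scipy.spatial.transform import Rotation as R
from scipy.optimize import least_squares
def proj(s,P):
    M=R.from_euler('xyz',s["attitude"],degrees=True).as_matrix()
    F=np.diag([1,-1,-1.])@M.T
    return cv2.projectPoints(np.atleast_2d(P).astype(float),cv2.Rodrigues(F)[0],-F@s["eye"],s["mtx"],s["D"])[0][:,0]
def w(p,L):
    c,n=np.cos(p[2]),np.sin(p[2]); L=np.atleast_2d(L)
    return np.c_[p[0]+c*L[:,0]-n*L[:,1],p[1]+n*L[:,0]+c*L[:,1],L[:,2]]
E
python3 - <<'E'
from h import *
from bench import vision
s=vision.snapshot("top")
px=np.array([[283,253],[684,306],[588,555],[65,420],[662,198],[168,50],[512,130]])
px=(px+.5)/4.6-.5+[270,125]
def L(p): return np.array([[-4,62,123],[8.4,-149,172],[-115,-165,p[3]],[-115,165,p[3]],[115,-165,p[3]],[p[4],p[5],115],[p[4],p[5]-206,115]])
f=lambda p:(proj(s,w(p,L(p)))-px).ravel()
o=least_squares(f,[650,80,-.2,10,100,150]); p=o.x
print(p,np.degrees(p[2])); print(f(p).reshape(-1,2).round(2))
print(w(p,L(p)).round(1)); print("pivot",w(p,[-50,-112,32]))
np.save("pose.npy",p[:3])
# dial pointing dir
E
```

```text
[ 6.37799631e+02  2.31267927e+00 -2.39684861e-01  7.84864760e+00
  9.88719510e+01  1.56965644e+02] -13.732930947844805
[[ 0.75 -0.32]
 [-0.87 -0.65]
 [ 0.03  0.08]
 [-0.45  0.77]
 [ 0.6   0.23]
 [-0.29 -0.42]
 [ 0.29  0.41]]
[[ 648.6   63.5  123. ]
 [ 610.6 -144.4  172. ]
 [ 486.9 -130.7    7.8]
 [ 565.3  189.9    7.8]
 [ 710.3 -185.3    7.8]
 [ 771.1  131.3  115. ]
 [ 722.2  -68.8  115. ]]
pivot [[562.64057991 -94.61573295  32.        ]]
```

Request:
step_arm --targets '[[[30,33,0,0,0,0.1],[60,66,0,0,0,0.2],[90,99,0,0,0,0.3],[120,132,0,0,0,0.4],[150,165,0,0,0,0.5],[180,198,0,0,0,0.6],[205,226,0,0,0,0.7],[230,254,0,0,0,0.8],[255,282,0,0,0,0.909],[280,309,0,0,0,0.909],[305,337,0,0,0,0.909],[330,365,0,0,0,0.909]]]'

```text
time: 1.15
tool_pos: [576.6, -180.4, 253.0]
tcp_rot: [-180.0, -0.0, 76.3]
ft_force: [0.6, -1.7, 0.5]
finger_gap: 85.5
grip_force: 0.0
```

Request:
step_arm --targets '[[[15,18,0,0,0,0],[28,30,0,0,0,0],[34,37,0,0,0,0],[34,37,0,0,0,0],[34,37,0,0,0,0]]]' --fingers -0.2

```text
time: 1.57
tool_pos: [609.3, -145.6, 252.9]
tcp_rot: [-179.9, 0.0, 76.3]
ft_force: [-0.8, -0.3, 0.4]
finger_gap: 51.2
grip_force: 0.0
```

Run:
```python
from h import *
from bench import r,vision
q=r.sense(); print(q["tool_pos"],q["tcp_rot"],q["finger_gap"],q["time"],q["ft_force"])
s=vision.snapshot("wrist"); print({k:v for k,v in s.items() if k!="img"})
np.save("w1.npy",s,allow_pickle=True)
cv2.imwrite("pics/w1.png",s["img"])
p=np.load("pose.npy")
print(proj(s,w(p,[[8.4,-149,170],[8.4,-178,170],[8.4,-120,170],[-4,62,123],[-115,-165,8]])).round(1))
```

```text
[ 609.29130097 -145.60402729  252.8599667 ] [-1.79946005e+02  1.88978713e-02  7.62777592e+01] 51.24106451692668 1.5667 [-0.84324304 -0.25011491  0.43923475]
{'mtx': array([[375.89631299,   0.        , 277.85015624],
       [  0.        , 375.89631299, 209.24320932],
       [  0.        ,   0.        ,   1.        ]]), 'D': array([0.03263029, 0.        , 0.        , 0.        , 0.        ]), 'eye': array([627.32537271, -66.01137525, 372.82494394]), 'attitude': array([-18.43557354,   0.08255703, -13.64843482])}
[[ 282.2  229.8]
 [ 282.   274.6]
 [ 282.5  181.1]
 [ 259.  -194.9]
 [ 157.   184.8]]
```

View pics/w1.png

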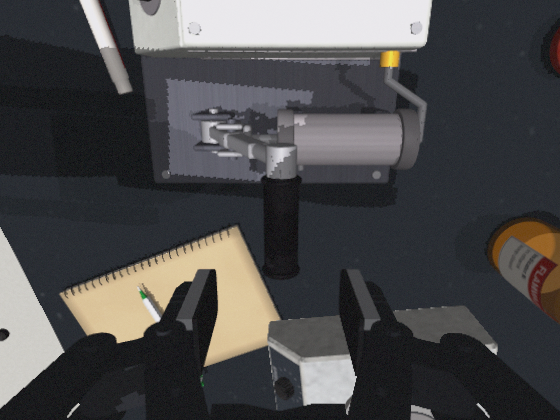

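The bar grip spans rows 178–277 at column 281, within about 1 px of the prediction, so the pose fit holds. Next I'll go down and grip the bar lightly.

Request:
step_arm --targets '[[[0,0,-20,0,0,0],[0,0,-42,0,0,0],[0,0,-62,0,0,0],[0,0,-74,0,0,0],[0,0,-80,0,0,0],[0,0,-80,0,0,0]]]'

```text
time: 2.12
tool_pos: [608.4, -146.0, 171.7]
tcp_rot: [-179.8, -0.0, 76.2]
ft_force: [-0.6, 0.2, -0.2]
finger_gap: 51.2
grip_force: 0.0
```

Request:
step_arm --targets '[[[0,0,0,0,0,0],[0,0,0,0,0,0],[0,0,0,0,0,0],[0,0,0,0,0,0],[0,0,0,0,0,0],[0,0,0,0,0,0],[0,0,0,0,0,0],[0,0,0,0,0,0]]]' --fingers 1 --newtons 30

```text
time: 2.78
tool_pos: [610.8, -145.9, 175.2]
tcp_rot: [179.8, 0.0, 76.3]
ft_force: [2.6, -0.9, 6.1]
finger_gap: 19.1
grip_force: 30.0
```

Run:
```python
import numpy as np
# lever arc as shifts; back: full to 0
u=np.array([np.cos(-.2397),np.sin(-.2397)])
def d(a):
    t=.4-a; return np.r_[150*(np.sin(t)-np.sin(.4))*u,150*(np.cos(t)-np.cos(.4))]
for a in np.arange(0,.961,.025): print(round(a,3),d(a).round(1))
```

```text
0.0 [ 0. -0.  0.]
0.025 [-3.4  0.8  1.4]
0.05 [-6.8  1.7  2.7]
0.075 [-10.2   2.5   4. ]
0.1 [-13.7   3.3   5.1]
0.125 [-17.2   4.2   6.2]
0.15 [-20.7   5.1   7.2]
0.175 [-24.2   5.9   8.1]
0.2 [-27.8   6.8   8.9]
0.225 [-31.4   7.7   9.5]
0.25 [-35.    8.5  10.2]
0.275 [-38.6   9.4  10.7]
0.3 [-42.2  10.3  11.1]
0.325 [-45.8  11.2  11.4]
0.35 [-49.5  12.1  11.7]
0.375 [-53.1  13.   11.8]
0.4 [-56.7  13.9  11.8]
0.425 [-60.4  14.8  11.8]
0.45 [-64.   15.6  11.7]
0.475 [-67.7  16.5  11.4]
0.5 [-71.3  17.4  11.1]
0.525 [-74.9  18.3  10.7]
0.55 [-78.5  19.2  10.2]
0.575 [-82.1  20.1   9.5]
0.6 [-85.7  20.9   8.9]
0.625 [-89.3  21.8   8.1]
0.65 [-92.8  22.7   7.2]
0.675 [-96.3  23.5   6.2]
0.7 [-99.8  24.4   5.1]
0.725 [-103.3   25.2    4. ]
0.75 [-106.7   26.1    2.7]
0.775 [-110.1   26.9    1.4]
0.8 [-113.5   27.7    0. ]
0.825 [-116.8   28.6   -1.5]
0.85 [-120.1   29.4   -3.1]
0.875 [-123.4   30.2   -4.8]
0.9 [-126.6   30.9   -6.5]
0.925 [-129.8   31.7   -8.4]
0.95 [-132.9   32.5  -10.3]
```

Request:
step_arm --targets '[[[-6.8,1.7,2.7,0,0,0],[-13.7,3.3,5.1,0,0,0],[-20.7,5.1,7.2,0,0,0],[-27.8,6.8,8.9,0,0,0],[-35,8.5,10.2,0,0,0],[-42.2,10.3,11.1,0,0,0],[-49.5,12.1,11.7,0,0,0],[-56.7,13.9,11.8,0,0,0],[-64,15.6,11.7,0,0,0],[-71.3,17.4,11.1,0,0,0],[-78.5,19.2,10.2,0,0,0],[-85.7,20.9,8.9,0,0,0]]]'

```text
time: 3.78
tool_pos: [527.1, -125.3, 185.5]
tcp_rot: [179.5, 0.0, 76.3]
ft_force: [9.5, -2.8, 8.5]
finger_gap: 19.2
grip_force: 31.4
```

Request:
step_arm --targets '[[[-7.1,1.8,-1.7,0,0,0],[-14.1,3.5,-3.8,0,0,0],[-21,5.2,-6.2,0,0,0],[-27.8,6.8,-8.9,0,0,0],[-34.4,8.5,-12,0,0,0],[-40.9,10,-15.4,0,0,0],[-44.1,10.8,-17.3,0,0,0],[-44.1,10.8,-17.3,0,0,0],[-44.1,10.8,-17.3,0,0,0],[-44.1,10.8,-17.3,0,0,0]]]'

```text
time: 4.62
tool_pos: [483.7, -114.7, 168.3]
tcp_rot: [179.4, 0.0, 76.3]
ft_force: [11.5, -2.0, 5.7]
finger_gap: 18.7
grip_force: 32.1
```

Request:
step_arm --targets '[[[-3,0.8,-1.8,0,0,0],[-6.1,1.5,-3.8,0,0,0],[-6.1,1.5,-3.8,0,0,0],[-6.1,1.5,-3.8,0,0,0]]]'

```text
time: 4.95
tool_pos: [482.6, -114.5, 167.9]
tcp_rot: [178.7, 0.0, 76.3]
ft_force: [29.4, -4.7, 7.5]
finger_gap: 19.0
grip_force: 32.6
```

Request:
step_arm --targets '[[[3,-0.7,1.8,0,0,0],[6.1,-1.5,3.7,0,0,0],[9.3,-2.3,5.6,0,0,0],[12.5,-3,7.3,0,0,0],[15.8,-3.8,9,0,0,0],[19.1,-4.6,10.6,0,0,0],[22.4,-5.5,12.1,0,0,0],[25.8,-6.3,13.5,0,0,0],[29.2,-7.1,14.8,0,0,0],[32.6,-8,16.1,0,0,0],[36.1,-8.8,17.2,0,0,0],[39.6,-9.7,18.3,0,0,0]]]'

```text
time: 5.95
tool_pos: [513.6, -122.0, 179.3]
tcp_rot: [-180.0, 0.0, 76.2]
ft_force: [1.8, -2.3, 2.0]
finger_gap: 18.5
grip_force: 33.1
```

Request:
step_arm --targets '[[[3.5,-0.8,1,0,0,0],[7,-1.7,1.9,0,0,0],[10.6,-2.6,2.7,0,0,0],[14.2,-3.4,3.3,0,0,0],[17.8,-4.3,4,0,0,0],[21.4,-5.2,4.5,0,0,0],[25,-6.1,4.9,0,0,0],[28.6,-7,5.2,0,0,0],[32.3,-7.9,5.5,0,0,0],[35.9,-8.7,5.6,0,0,0],[39.6,-9.6,5.6,0,0,0],[43.2,-10.5,5.6,0,0,0]]]'

```text
time: 6.95
tool_pos: [557.0, -132.6, 185.2]
tcp_rot: [180.0, 0.0, 76.2]
ft_force: [0.0, -3.5, 7.4]
finger_gap: 19.0
grip_force: 33.5
```

Request:
step_arm --targets '[[[3.6,-0.9,-0.1,0,0,0],[7.3,-1.8,-0.4,0,0,0],[10.9,-2.7,-0.7,0,0,0],[14.5,-3.6,-1.1,0,0,0],[18.1,-4.5,-1.6,0,0,0],[21.7,-5.3,-2.3,0,0,0],[25.3,-6.2,-2.9,0,0,0],[28.9,-7.1,-3.7,0,0,0],[32.4,-7.9,-4.6,0,0,0],[35.9,-8.8,-5.6,0,0,0],[39.4,-9.7,-6.7,0,0,0],[42.9,-10.5,-7.8,0,0,0]]]'

```text
time: 7.95
tool_pos: [599.8, -142.9, 177.1]
tcp_rot: [-180.0, -0.0, 76.3]
ft_force: [-0.9, -0.0, -0.8]
finger_gap: 18.4
grip_force: 32.9
```

Request:
step_arm --targets '[[[3.4,-0.8,-1.3,0,0,0],[6.8,-1.7,-2.6,0,0,0],[10.2,-2.5,-4,0,0,0],[12.2,-3,-4.8,0,0,0],[14.2,-3.5,-5.6,0,0,0],[14.2,-3.5,-5.6,0,0,0],[14.2,-3.5,-5.6,0,0,0]]]'

```text
time: 8.53
tool_pos: [611.9, -145.9, 172.3]
tcp_rot: [-179.7, -0.0, 76.3]
ft_force: [-15.8, 2.9, 13.0]
finger_gap: 18.7
grip_force: 34.4
```

Request:
step_arm --targets '[[[-2,0.5,1,0,0,0],[-2,0.5,1,0,0,0]]]'

```text
time: 8.7
tool_pos: [611.2, -145.7, 172.8]
tcp_rot: [-179.9, -0.0, 76.3]
ft_force: [-5.8, 0.7, 4.3]
finger_gap: 18.7
grip_force: 33.4
```

Request:
step_arm --targets '[[[0,0,0,0,0,0],[0,0,0,0,0,0],[0,0,0,0,0,0],[0,0,0,0,0,0],[0,0,0,0,0,0]]]' --fingers -0.2

```text
time: 9.12
tool_pos: [611.9, -145.9, 172.5]
tcp_rot: [180.0, -0.0, 76.3]
ft_force: [0.4, 0.3, -0.2]
finger_gap: 51.3
grip_force: 0.0
```

Request:
step_arm --targets '[[[0,0,8,0,0,0],[0,0,25,0,0,0],[0,0,45,0,0,0],[0,0,65,0,0,0],[0,0,80,0,0,0],[0,0,80,0,0,0]]]'

```text
time: 9.62
tool_pos: [613.6, -146.5, 258.0]
tcp_rot: [179.6, 0.0, 76.2]
ft_force: [0.3, -1.2, 1.2]
finger_gap: 51.4
grip_force: 0.0
```

Request:
step_arm --targets '[[[3,18,0,0,0,0.12],[6,36,0,0,0,0.24],[9,54,0,0,0,0.36],[12,72,0,0,0,0.48],[15,90,0,0,0,0.6],[18,108,0,0,0,0.72],[21,126,0,0,0,0.84],[24,144,0,0,0,0.96],[27,162,0,0,0,1.08],[30,180,0,0,0,1.2],[33,198,0,0,0,1.32],[36.5,210.5,0,0,0,1.44]]]'

```text
time: 10.62
tool_pos: [647.9, 66.3, 252.0]
tcp_rot: [180.0, -0.1, 159.1]
ft_force: [-0.4, -0.4, -0.4]
finger_gap: 51.5
grip_force: 0.0
```

Request:
step_arm --targets '[[[0,0,0,0,0,0.12],[0,0,0,0,0,0.24],[0,0,0,0,0,0.36],[0,0,0,0,0,0.48],[0,0,0,0,0,0.6],[0,0,0,0,0,0.731],[0,0,0,0,0,0.731],[0,0,0,0,0,0.731]]]'

```text
time: 11.28
tool_pos: [648.0, 64.6, 252.1]
tcp_rot: [180.0, -0.0, -159.6]
ft_force: [-0.1, 0.0, -0.1]
finger_gap: 51.4
grip_force: 0.0
```

Run:
```python
from h import *
from bench import r,vision
q=r.sense(); print(q["tool_pos"],q["tcp_rot"],q["joint_pos"],q["time"])
s=vision.snapshot("wrist")
cv2.imwrite("pics/w2.png",s["img"])
p=np.load("pose.npy")
a=.6
print(proj(s,w(p,[[-4,62,155],[-4+25*np.cos(a),62+25*np.sin(a),155],[-4-25*np.cos(a),62-25*np.sin(a),155],[-4,62,125]])).round(1))
W=w(p,[[-4,62,155]])[0]; print(W,[(proj(s,W+d)-proj(s,W)).round(2) for d in ([1,0,0],[0,1,0])])
cv2.imwrite("pics/t2.png",cv2.resize(vision.snapshot("top")["img"][125:255,270:440],None,fx=4.6,fy=4.6,interpolation=cv2.INTER_CUBIC))
```

```text
[648.00324438  64.57564505 252.0978328 ] [ 1.79986774e+02 -3.45440893e-02 -1.59559563e+02] [ 1.18095390e+00  1.54345293e+01  7.63694623e+01  1.09251724e-03
  8.82329819e+01 -1.09259513e+02] 11.2833
[[273.6 225.1]
 [273.9 261.8]
 [273.4 185.9]
 [274.1 209.7]]
[648.63256278  63.48986113 155.        ] [array([[-0.56,  1.42]]), array([[1.52, 0.53]])]
```

View pics/w2.png

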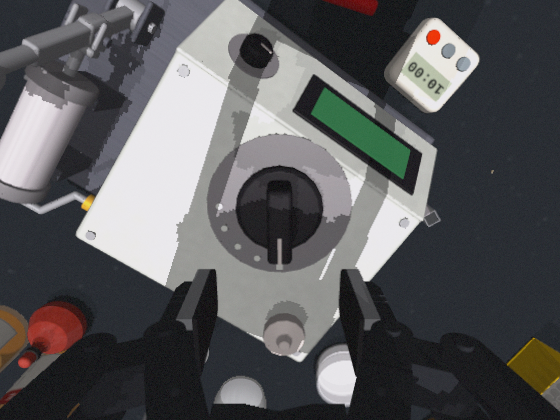

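The bar is vertical at column 279.5, the finger midpoint is near column 279, and the skirt centre is at about (279.5, 208). The tool is aligned with the bar, so I'll descend and grip.

Request:
step_arm --targets '[[[0,0,-25,0,0,0],[0,0,-50,0,0,0],[0,0,-75,0,0,0],[0,0,-92,0,0,0],[0,0,-101,0,0,0],[0,0,-101,0,0,0],[0,0,-101,0,0,0]]]'

```text
time: 11.97
tool_pos: [648.2, 64.6, 151.8]
tcp_rot: [180.0, -0.0, -159.4]
ft_force: [0.3, 0.4, 0.1]
finger_gap: 51.1
grip_force: 0.0
```

Request:
step_arm --targets '[[[0,0,0,0,0,0],[0,0,0,0,0,0],[0,0,0,0,0,0],[0,0,0,0,0,0],[0,0,0,0,0,0],[0,0,0,0,0,0],[0,0,0,0,0,0],[0,0,0,0,0,0]]]' --fingers 1 --newtons 70

```text
time: 12.63
tool_pos: [648.9, 65.6, 153.8]
tcp_rot: [180.0, 0.2, -159.3]
ft_force: [-3.6, 4.7, 5.8]
finger_gap: 14.6
grip_force: 69.4
```

View pics/t2.png

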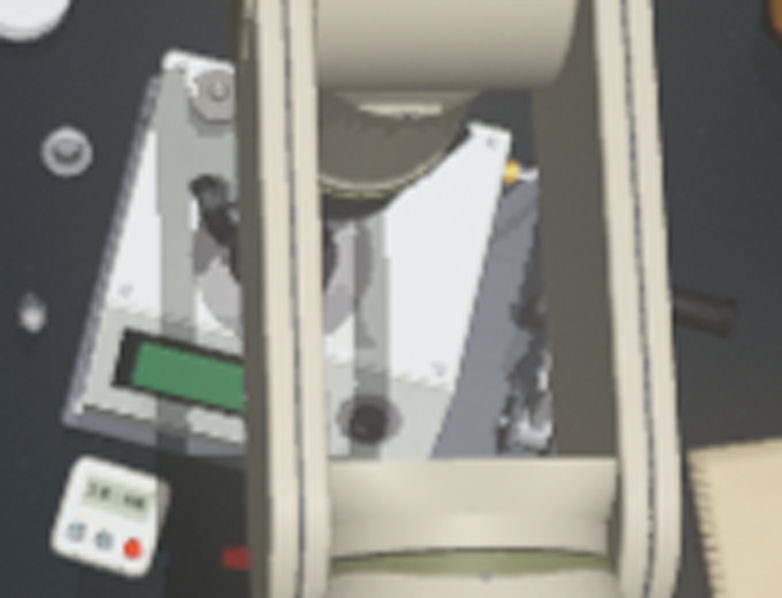

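Run:
```python
from bench import r
q=r.sense(); print(q)
```

```text
{'time': 12.6333, 'joint_pos': array([ 1.23477120e+00,  1.88592657e+01,  8.26464543e+01,  7.69863279e-02,
        7.83528105e+01, -1.09441557e+02]), 'qd': array([ 0.00312536, -0.05712227,  0.09556779,  0.04178477, -0.05480856,
        0.04485091]), 'joint_efforts': array([-2.70735741e+00, -6.19905424e+01, -4.67260480e+01, -1.27595074e+00,
       -1.03857335e+00, -1.42684692e-02]), 'tool_pos': array([648.88430998,  65.64927685, 153.83987068]), 'tcp_rot': array([ 1.79975946e+02,  1.58503087e-01, -1.59339154e+02]), 'ft_force': array([-3.64464695,  4.74500578,  5.81973805]), 'wrist_torque': array([0.48392012, 0.4794997 , 0.01890038]), 'grip_force': 69.36705708503723, 'finger_gap': 14.569604647478533}
```

Request:
step_arm --targets '[[[0.7,1,0,0,0,-0.06],[0.7,1,0,0,0,-0.12],[0.7,1,0,0,0,-0.18],[0.7,1,0,0,0,-0.24],[0.7,1,0,0,0,-0.3],[0.7,1,0,0,0,-0.36],[0.7,1,0,0,0,-0.42],[0.7,1,0,0,0,-0.48],[0.7,1,0,0,0,-0.54],[0.7,1,0,0,0,-0.6],[0.7,1,0,0,0,-0.66],[0.7,1,0,0,0,-0.72]]]'

```text
time: 13.63
tool_pos: [648.9, 66.5, 153.8]
tcp_rot: [179.9, 0.0, 159.2]
ft_force: [-7.4, 3.0, 7.7]
finger_gap: 14.7
grip_force: 69.7
```

Request:
step_arm --targets '[[[0,0,0,0,0,-0.06],[0,0,0,0,0,-0.12],[0,0,0,0,0,-0.18],[0,0,0,0,0,-0.24],[0,0,0,0,0,-0.3],[0,0,0,0,0,-0.36],[0,0,0,0,0,-0.42],[0,0,0,0,0,-0.45],[0,0,0,0,0,-0.47],[0,0,0,0,0,-0.48],[0,0,0,0,0,-0.48],[0,0,0,0,0,-0.48]]]'

```text
time: 14.63
tool_pos: [649.1, 66.9, 153.8]
tcp_rot: [179.9, -0.0, 131.9]
ft_force: [-5.4, 5.8, 6.6]
finger_gap: 14.9
grip_force: 69.6
```

Run:
```python
from h import *
from bench import r,vision
q=r.sense(); print(q["tool_pos"],q["tcp_rot"],q["joint_pos"],q["time"],q["wrist_torque"],q["ft_force"])
s=vision.snapshot("wrist")
cv2.imwrite("pics/w3.png",cv2.resize(s["img"][100:400,100:460],None,fx=2,fy=2))
```

```text
[649.13572937  66.9362377  153.82524288] [ 1.79877695e+02 -1.59203037e-02  1.31925713e+02] [  1.3390577   18.96739103  82.51544467   0.09356124  78.43465556
 -40.60533017] 14.6333 [0.6219053  0.93068111 0.10668655] [-5.35128482  5.83492169  6.57571356]
```

View pics/w3.png

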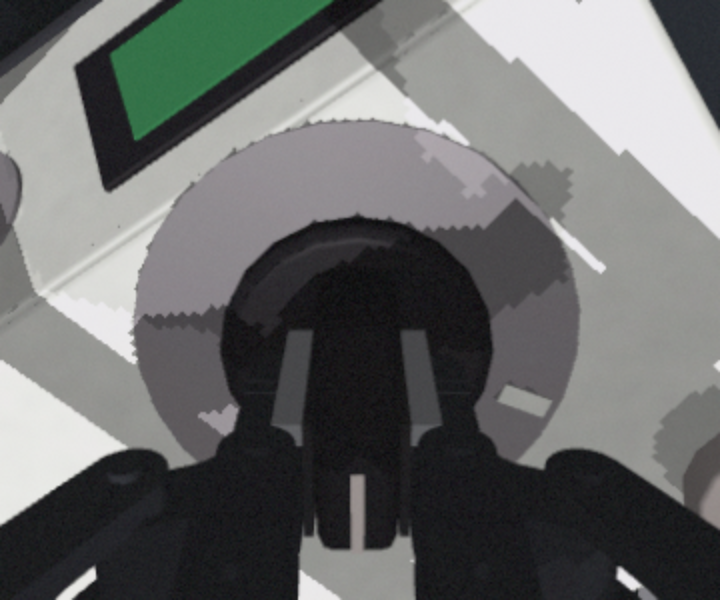

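The bar is square between the pads, with its line vertical at column 357, turned 1.20 rad from dark. The long dark mark is off to the right at (525,398). The lever was seen back at rest, so I'm handing in.

```bash
python3 -c "
from bench import r
print(r.hand_in())"
```

```text
the job is handed in; nothing more can be done
None
```

I took the air reading and handed it in: the lever went to its front stop, eased back to rest over about three seconds, and the gripper now holds the dial at the third filter (1.20 rad by the tool's angle; the filter's own mark was hidden under the bar).

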